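# Hang up the headset and zero the dial

### The arm

A 6-joint arm with a two-finger parallel gripper is mounted at the origin on the work surface. World frame = base frame: x ahead of the robot, y to its left, z up, the work surface at z = 0. Lengths are in m, angles in degrees, forces in N, time in s.
With the tool pointing down it reaches from about 0.3 to 0.775 m from the base axis. Payload 14.6 kg.
Tool frame: the origin (TCP) lies between the finger pads; the fingertips stand robot.tip_reach ahead of it and the grasp point (between the pads) lies 3 mm ahead of it (robot.tip_reach is the distance from the TCP to the fingertips, in m); z points along the fingers, y is the line along which they close (so a half turn about z gives the same grasp; the last joint's range is limited). The gripper opens to 94 mm and grips with 3 to 60 N. Pads are 16 mm wide; open, the fingers measure 119 mm over their backs; the gripper's body (75 mm by 177 mm) begins 78 mm behind the grasp point.
Start: joints at [69.236, 17.183, 87.147, -0, 75.671, -3.816], TCP at [0.16, 0.526, 0.227] pointing down, gripper open.
Joint ranges: [-173.82, 173.82], [-45.26, 126.66], [13.44, 144.39], [-59.66, 239.66], [0, 175.72], [-146.38, 146.38]. Speed limits (degrees/s): [127.2, 127.2, 147.25, 180, 180, 180].

### API

Orientations are given as [roll, pitch, yaw] about the fixed x, y, z axes, in that order (R = Rz(yaw) Ry(pitch) Rx(roll)).
In Python, from bench import readout, snapshot, camera_params, workorder, spot_in, masks_of, tip_of, robot gives the robot as it stands.
- The arm moves only by the shell command python3 -m jog 'ROWS' [OPENING]. ROWS is text: rows parted by semicolons, each of 6 numbers parted by spaces: the shift along the world's x, y, z in cm, then the turn, a rotation vector about the world's x, y, z in rad. A call has exactly 5 rows; each row is the pose to reach, as a shift and turn from the pose commanded when the call began; what a row does not reach only later rows make up. A row lasts 1/8 s, in which the tool goes at most 62.5 mm and 10.7 degrees, less where a joint would pass 70% of its speed; a pose out of reach is approached as far as the arm can. A call with a gripper value outside its range is refused whole. OPENING is the finger opening in cm, from 0 to 9.4, set as the call begins (- or left out, the last holds). The fingers move at their own pace and stop on an object; the grip force is fixed at half the most. Time passes only in rows, so rows that repeat a pose let the fingers close, or fill a call up. It gives the time, the measured TCP pose, the force, the opening and the grip force at its end, in the units of the state.
- readout.get_state(): the state, without advancing time (a new reading comes with each control period).
- snapshot(name): name is "scene" or "top" or "wrist"; returns the picture (420x560x3 uint8, red, green, blue); there is no depth.
- camera_params(name): a dict with "K" (3x3 intrinsics, pixels), "k1" (the pictures are not rectified: a ray, as slopes to the right and down, at radius r is drawn at 1 + k1 r^2 times it, then the intrinsics apply), "T" (4x4, takes a point from camera to world coordinates); the wrist camera has in their place "tool_from_camera" (4x4, takes a point from camera to tool coordinates, whose origin is the TCP and whose axes are the flange's). Camera axes: x right, y up, looking along -z (the intrinsics and any distortion apply to the point x, -y, -z); pixel columns grow to the right and rows downward; lengths in m; the calibration is good to about 2 mm. A picture is of the moment at which its call begins: read the wrist's pose just before it. camera_params takes no time and is no camera call.
- workorder.job_done(): hands the job in; it is judged then, once.
Trained networks look in the newest picture that a camera, given by its name, has taken for a name from the list of things; names that differ only in an ending like _2 or _b are one class to them, and where a whole thing is asked for, a point or a joint stands for the part that bears it (a point fixed in the world has none). Each returns a list of dicts, best first, with "confidence" (0 to 1); they miss things now and then, are a little off and sometimes report something else, mostly with a low value. They report only what shows in the picture. A call takes as long as a camera call. They do not tell look-alikes from the thing itself.
- spot_in(camera, thing): "rect" ([centre column, centre row, width, height] in pixels, round what is visible of it).
- masks_of(camera, thing): "pixels" (420x560 bool, what is visible of it) and "rect" ([centre column, centre row, width, height] in pixels, round what is visible of it).
- tip_of(camera, thing): "location" ([column, row] in pixels: a listed point, or the origin of a listed thing).
The state is a dict: "clock": time; "joints": joint angles; "joint_vel": joint speeds; "effort": joint torques, N m; "tcp_pos": TCP position; "tcp_rot": TCP orientation; "wrist_force": force on the tool from outside, world axes, zero at the start; "wrist_torque": the same for the moment, N m; "width": opening from 0.0 (shut) to 1.0 (fully open); "gripper_force": force on a finger pad.
Only numpy, scipy, OpenCV 4.12 (cv2) and the standard library are available. Lean on these libraries where they do the work, as an engineer would, in place of code of your own. Each camera call takes 0.05 s, during which the arm holds its last target. There are 200 camera calls.

### The job

The bench is being closed down. First take the headset that is parked astride the big dial of the grey test set and hang it over the free part of the stand's horizontal bar, one ear cup on each side, beside the tape roll; then turn the dial back until its orange-tipped pointer stands at the red zero mark. Do not let the headset fall over, and leave everything else on the bench standing where it is.

Things in the scene. Friction and masses are not known exactly. Their poses are not given: they have to be found in the camera images.
- headset: Rigid black headset, blue crown pad, standing on its cups astride the dial; 0.26 kg, 160 mm high, 178 mm over the cups. Origin midway between the cups' undersides; z up, y cup to cup, x across the band. Grip the pad: 30 (x) by 50 (y) mm, z = 138 to 160 mm; the arch falls away beside it. Cups 56 (x) by 75 mm high, inner faces at y = +-58 mm. Same when turned half round.
- headset_crown (a point): Centre of the underside of the crown pad, 138 mm above the underside of the cups; axes as the headset's. It rests on the bar when hung.
- test_set: Fixed grey box, 200 (x) by 230 (y) by 70 mm high, its dark panel on top; origin at the centre of its underside. Handles of 9 mm bar run along y on the panel at x = +-89 mm, y from -45 to 45 mm, 35 mm above the panel.
- dial_centre (a point): Point on the dial's axis at the level of the panel (70 mm above the bench). Its x axis (level) points at the red zero mark (28 by 8 mm bar, 50 to 78 mm from the axis) on the white scale; y is 90 degrees anticlockwise from that; z up.
- dial (a joint): Pointer angle from the zero mark, rad, positive anticlockwise from above; 0 = at the red mark; stops at -0.8 and 2.9. Black disc, 84 mm diameter, top 10 mm above the panel, 32 mm hub, one radial upright fin as pointer: 12 mm thick, from the axis out to 48 mm, top 38 mm above the panel, outer 14 mm orange. Stiff (0.12 N m, 3 to 4 N at the fin); stays where left.
- stand: Fixed stand: level square aluminium bar, 20 by 20 mm, 250 mm long along its y, bar top 165 mm above the bench, on thin legs at y = +-115 mm. Origin on the bench under the bar's middle. A fixed blue tape roll (104 mm diameter, top 177 mm above the bench) hangs on it from y = 62 to 98 mm; the rest is free.
- bar_free (a point): Point on the top face of the bar, in the middle of its free part (y = -35 mm of the stand); axes as the stand's: y along the bar, z up.
- spray_can: Green spray can, 50 mm diameter, 160 mm high, standing on the bench between test set and stand; origin at the centre of its underside. Leave alone.
- screw_jar: Amber jar, 34 mm diameter, 60 mm high, standing on the test set's panel at its far left corner; origin at its underside. Leave alone.
- fuse_box: Yellow box, 32 by 36 by 30 mm high, on the test set's panel at its near right corner; origin at its underside. Leave alone.
- multimeter: Yellow hand multimeter lying on the bench, 130 (x) by 70 by 36 mm; origin at its underside. Leave alone.
- screwdriver: Red-handled screwdriver lying on the bench, 180 mm long along x. Leave alone.
- solder_reel: Copper-coloured reel, 64 mm diameter, 45 mm high, on the bench. Leave alone.
- pliers: Red-handled pliers lying on the bench at the back, 145 mm long along x, 18 mm high. Leave alone.
There are look-alikes about, which are no part of the job. There is more than one size of the headset; the one meant has the size given above.

How it is judged (in metres and radians):
On the way, in this order (a step that is already met when the one before it is completed fails the run):
1. the headset hangs over the bar, let go (x of headset_crown in the frame of bar_free between -0.04 and 0.04 m and y of headset_crown in the frame of bar_free between -0.075 and 0.075 m and z of headset_crown in the frame of bar_free between -0.012 and 0.015 m and angle between the x axis of headset and the y axis of stand, either way round below 0.6 rad and angle between headset's own z axis and vertical below 0.5 rad and contact force between headset and stand above 0.5 N and contact force between headset and the fingers below 0.1 N), for 0.2 s.
2. the dial pointer stands at zero (value of joint dial between -0.09 and 0.09 rad), for 0.2 s.
At the end, for the whole second after the job is handed in: Headset let go, hanging still: crown underside on the bar top (-12 to 15 mm), within 40 mm across and 75 mm along of the free part's middle, within 0.6 rad of square, tilted under 0.5 rad. Pointer at rest within 0.09 rad of zero. Bystanders within 30 mm, upright (all of step 1 and all of step 2 and linear speed of headset below 0.04 m/s and velocity of joint dial between -0.05 and 0.05 rad/s); the robot touches nothing.
It fails at once if the headset has fallen over or dropped to the bench (height (world z) of headset_crown below 0.125 m).
It fails at once if something else on the bench was moved more than 30 mm or knocked over (distance of any of spray_can, screw_jar, fuse_box, multimeter, screwdriver, solder_reel, pliers from where it was at the start of the episode above 0.03 m or angle between any of spray_can, screw_jar, solder_reel, fuse_box's own z axis and vertical above 0.6 rad).
It also fails if it takes over 58 s, if anything falls off the work surface, if the arm or the gripper's body presses on something with over 40 N, if the wrist force passes 120 N, or if a joint passes its speed limit or range.

## Working session

There is one attempt and no reset: what is moved stays moved. The work goes in short steps, Python scripts to look and compute and a shell command to move; the robot and the scene stay as the last step left them, time stands still between calls to the robot, and variables do not carry over. Pictures are saved under pics/ and viewed, at most 10 in all, crops included, and the job is handed in when it is done.

```bash
ls; mkdir -p pics; cat > h.py <<'E'
import numpy as np, cv2
from bench import readout, snapshot, camera_params, workorder, spot_in, masks_of, tip_of, robot
from scipy.spatial.transform import Rotation as Ro
def save(n,im): cv2.imwrite('pics/'+n,im[:,:,::-1])
def T(c):
    p=camera_params(c)
    if 'T' in p: return np.array(p['T'])
    s=readout.get_state(); M=np.eye(4); M[:3,3]=s['tcp_pos']; M[:3,:3]=Ro.from_euler('xyz',s['tcp_rot'],degrees=True).as_matrix()
    return M@np.array(p['tool_from_camera'])
def ray(c,u,v,M=None):
    p=camera_params(c);K=np.array(p['K']);M=T(c) if M is None else M
    d=np.array([(u-K[0,2])/K[0,0],(v-K[1,2])/K[1,1]]);x=d.copy()
    for _ in range(20): x=d/(1+p['k1']*(x@x))
    return M[:3,3],M[:3,:3]@np.array([x[0],-x[1],-1])
def atz(c,u,v,z,M=None):
    o,d=ray(c,u,v,M); return o+d*(z-o[2])/d[2]
def proj(c,P,M=None):
    p=camera_params(c);K=np.array(p['K']);M=T(c) if M is None else M
    q=np.linalg.inv(M)@np.append(P,1);x=np.array([q[0],-q[1]])/-q[2];x=x*(1+p['k1']*(x@x))
    return K[:2,:2]@x+K[:2,2]
E
python3 - <<'E'
from h import *
for c in ['scene','top']:
    im=snapshot(c); save(c+'0.png',im); print(c,np.round(T(c),3).tolist())
    for t in ['headset','headset_crown','dial_centre','bar_free','test_set','stand','spray_can','screw_jar','fuse_box']:
        z={'headset':.07,'headset_crown':.208,'dial_centre':.07,'bar_free':.165,'screw_jar':.07,'fuse_box':.07}.get(t,0)
        for r in tip_of(c,t)[:3]:
            print(t,round(r['confidence'],2),np.round(r['location']),np.round(atz(c,*r['location'],z),3))
print(readout.get_state(),robot.tip_reach)
E
```

```text
pics
scene [[0.708, -0.491, 0.507, 1.164], [0.706, 0.501, -0.501, -0.692], [-0.008, 0.713, 0.701, 1.078], [0.0, 0.0, 0.0, 1.0]]
headset 0.78 [246. 279.] [ 0.528 -0.192  0.07 ]
headset_crown 0.9 [176. 341.] [ 0.632 -0.462  0.208]
headset_crown 0.65 [242. 238.] [ 0.518 -0.187  0.208]
headset_crown 0.46 [193. 290.] [ 0.556 -0.36   0.208]
dial_centre 0.93 [244. 281.] [ 0.529 -0.199  0.07 ]
bar_free 0.9 [349. 191.] [0.562 0.156 0.165]
test_set 0.87 [245. 299.] [ 0.53  -0.205  0.   ]
test_set 0.7 [384. 290.] [0.769 0.073 0.   ]
test_set 0.6 [291. 272.] [ 0.551 -0.055  0.   ]
stand 0.97 [345. 228.] [0.55  0.177 0.   ]
stand 0.65 [346. 195.] [0.457 0.291 0.   ]
stand 0.35 [290. 270.] [ 0.546 -0.053  0.   ]
spray_can 0.85 [281. 245.] [ 0.463 -0.005  0.   ]
screw_jar 0.63 [292. 269.] [ 0.588 -0.089  0.07 ]
fuse_box 0.78 [194. 288.] [ 0.458 -0.303  0.07 ]
fuse_box 0.55 [345. 229.] [0.592 0.114 0.07 ]
top [[0.004, 0.997, -0.073, 0.387], [-1.0, 0.005, 0.01, -0.011], [0.011, 0.073, 0.997, 1.914], [0.0, 0.0, 0.0, 1.0]]
headset 0.63 [334. 209.] [ 0.52  -0.193  0.07 ]
headset 0.52 [398. 199.] [ 0.558
[... 684 characters left out ...]
-0.305  0.07 ]
{'clock': 1.0, 'joints': array([ 6.92373159e+01,  1.71816487e+01,  8.71456537e+01,  1.26423790e-03,
        7.56694976e+01, -3.81567660e+00]), 'joint_vel': array([ 0.02134797,  0.09767413,  0.0107448 ,  0.12390879, -0.07294291,
        0.0791699 ]), 'effort': array([ 1.42175700e-04, -5.31664181e+01, -3.52924740e+01,  7.07666622e-02,
        2.13978987e-02, -2.38505152e-05]), 'tcp_pos': array([0.16031485, 0.52612081, 0.22746763]), 'tcp_rot': array([ 1.79996726e+02, -1.00924976e-03,  1.63052680e+02]), 'wrist_force': array([0.11031977, 0.14030034, 0.3789364 ]), 'wrist_torque': array([-0.03741029, -0.03161346, -0.03351775]), 'gripper_force': 0.0, 'width': 1.0010028025378934} 0.022
```

```bash
python3 - <<'E'
import cv2
a=cv2.imread('pics/scene0.png');b=cv2.imread('pics/top0.png')
cv2.imwrite('pics/a1.png',cv2.resize(a[120:420,110:430],None,fx=1.875,fy=1.875,interpolation=cv2.INTER_CUBIC)[:600])
cv2.imwrite('pics/b1.png',cv2.resize(b[130:280,200:400+40],(800,500),interpolation=cv2.INTER_CUBIC))
E
```

```text
(no output)
```

View pics/a1.png

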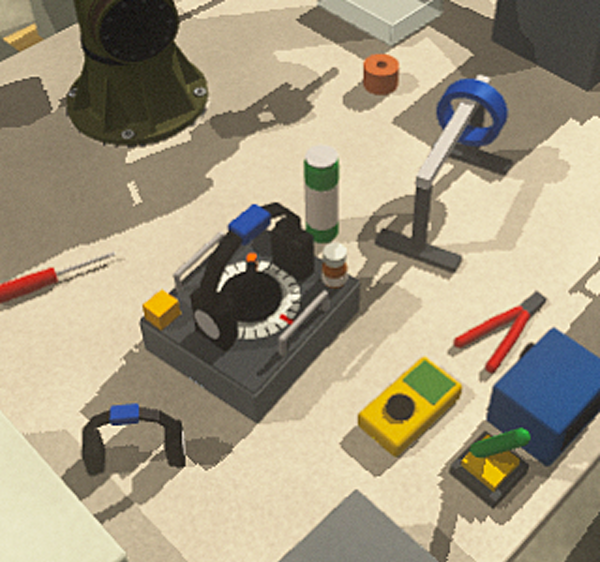

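View pics/b1.png

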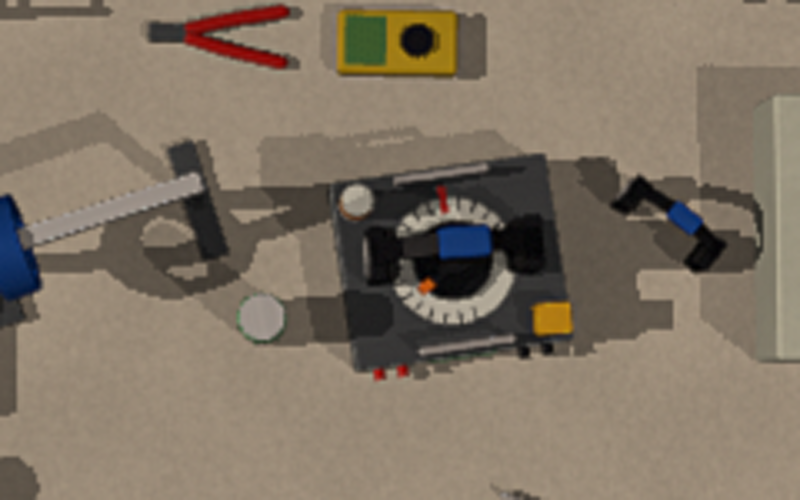

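The picture shows the target, the large headset astride the dial: pad at top (339,202), scene (242,238). The look-alike is the small headset on the bench at top (405,195), scene (176,341), and I'll leave it alone. The tape roll, at top (204,203), is also blue. The fuse box and multimeter are yellow. The red mark is at top (332,190) and the orange tip at (328,216).

```bash
python3 - <<'E'
from h import *
from scipy.optimize import least_squares
im={c:cv2.imread(f'pics/{c}0.png') for c in ['scene','top']}
def blob(c,lo,hi,box):
    h=cv2.cvtColor(im[c],cv2.COLOR_BGR2HSV);m=cv2.inRange(h,lo,hi);k=np.zeros_like(m);x0,y0,x1,y1=box;k[y0:y1,x0:x1]=m[y0:y1,x0:x1]
    v,u=np.nonzero(k);r=cv2.minAreaRect(np.c_[u,v].astype(np.float32));return u.mean(),v.mean(),len(u),r,cv2.boxPoints(r)
B=((100,120,50),(125,255,255))
for c,box in [('top',(325,185,355,220)),('scene',(220,220,265,255))]:
    u,v,n,r,p=blob(c,*B,box);print(c,'pad',u,v,n,r,atz(c,u,v,.228)); print([np.round(atz(c,*q,.23)[:2],3).tolist() for q in p])
for c,box in [('top',(315,205,340,225)),('scene',(235,245,255,265))]:
    u,v,n,r,p=blob(c,(3,150,150),(18,255,255),box);print(c,'orange',u,v,n,atz(c,u,v,.105))
for c,box in [('top',(325,180,340,197)),('scene',(250,280,275,300))]:
    hsv=cv2.cvtColor(im[c],cv2.COLOR_BGR2HSV);m=(((hsv[...,0]>170)|(hsv[...,0]<5))&(hsv[...,1]>140));x0,y0,x1,y1=box
    v,u=np.nonzero(m[y0:y1,x0:x1]);print(c,'red',len(u),atz(c,u.mean()+x0,v.mean()+y0,.07))
# bar ends  pix from views
print('bar far end top',atz('top',200+200/3.333,130+183/3.333,.165),'roll side',atz('top',200+35/3.333,130+236/3.333,.165))
print('bar scene end',atz('scene',110+425/1.875,120+180/1.875,.165),atz('scene',110+462/1.875,120+118/1.875,.165))
# test set corners top
for q in [(334,184),(545,153),(572,336),(357,371)]: print(np.round(atz('top',200+q[0]/3.333,130+q[1]/3.333,.07),3))
E
```

```text
top pad 338.7671232876712 202.1095890410959 146 ((339.0, 202.5), (9.0, 16.0), 90.0) [ 0.53105497 -0.1911112   0.228     ]
[[0.544, -0.166], [0.544, -0.217], [0.515, -0.217], [0.515, -0.166]]
scene pad 242.4019138755981 237.21052631578948 209 ((242.6463623046875, 238.18295288085938), (12.65007495880127, 21.39580535888672), 51.34019088745117) [ 0.53124333 -0.19502975  0.228     ]
[[0.519, -0.221], [0.515, -0.166], [0.551, -0.174], [0.555, -0.228]]
top orange 327.3333333333333 215.44444444444446 9 [ 0.49580734 -0.16514837  0.105     ]
scene orange 243.8 256.55 20 [ 0.4920453  -0.16540957  0.105     ]
top red 18 [ 0.59067737 -0.18547279  0.07      ]
scene red 17 [ 0.58150203 -0.18704664  0.07      ]
bar far end top [0.5920546  0.06230849 0.165     ] roll side [0.53850332 0.22476849 0.165     ]
bar scene end [0.6008596  0.06061297 0.165     ] [0.55512348 0.19701078 0.165     ]
[ 0.603 -0.074  0.07 ]
[ 0.637 -0.295  0.07 ]
[ 0.445 -0.322  0.07 ]
[ 0.408 -0.098  0.07 ]
```

```bash
python3 -m jog '2.6 -5.1 2 0 0 -0.17; 5.2 -10.2 4 0 0 -0.34; 7.8 -15.3 6 0 0 -0.51; 10.4 -20.4 8 0 0 -0.68; 13 -25.5 10 0 0 -0.85' 9.4
python3 -m jog '2.6 -5.2 0 0 0 -0.17; 5.2 -10.4 0 0 0 -0.34; 7.8 -15.6 0 0 0 -0.34; 10.4 -20.8 0 0 0 -0.34; 13 -26 0 0 0 -0.34'
python3 -m jog '2.6 -5 0 0 0 0; 5.2 -10 0 0 0 0; 7.8 -15 0 0 0 0; 10.6 -20.4 0 0 0 0; 10.6 -20.4 0 0 0 0'
python3 - <<'E'
from h import *
s=readout.get_state();print(s['tcp_pos'],s['tcp_rot'],s['clock'])
M=T('wrist');im=snapshot('wrist');save('w1.png',im);np.save('w1.npy',M);print(M.round(3).tolist())
for t in ['headset','headset_crown','dial_centre']:
    for r in tip_of('wrist',t)[:2]: print(t,r['confidence'],r['location'],atz('wrist',*r['location'],{'headset':.07,'headset_crown':.208,'dial_centre':.07}[t],M))
E
```

```text
clock: 1.62
tcp_pos: [0.2907, 0.2694, 0.3283]
tcp_rot: [180.0, -0.0, 114.1]
wrist_force: [1.4, 0.6, 0.0]
width: 1.002
gripper_force: 0.0
clock: 2.25
tcp_pos: [0.4208, 0.0091, 0.3277]
tcp_rot: [179.9, 0.0, 94.9]
wrist_force: [1.3, 1.0, -0.9]
width: 0.999
gripper_force: 0.0
clock: 2.88
tcp_pos: [0.5269, -0.1957, 0.3256]
tcp_rot: [-179.9, -0.1, 94.7]
wrist_force: [-0.2, -0.0, -0.0]
width: 1.0
gripper_force: 0.0
[ 0.52685631 -0.19574996  0.32563256] [-1.79860899e+02 -6.32140828e-02  9.46794348e+01] 2.875
[[0.997, -0.08, -0.019, 0.523], [0.082, 0.963, 0.258, -0.12], [-0.002, -0.259, 0.966, 0.483], [0.0, 0.0, 0.0, 1.0]]
headset 0.74 [283.7, 182.1] [ 0.53272547 -0.18991706  0.07      ]
headset_crown 0.72 [294.3, 370.1] [ 0.55379112 -0.33820301  0.208     ]
headset_crown 0.57 [282.5, 214.7] [ 0.53062538 -0.19298161  0.208     ]
dial_centre 0.71 [285.2, 213.0] [ 0.53773322 -0.2271449   0.07      ]
dial_centre 0.64 [276.0, 183.8] [ 0.52387303 -0.1926791   0.07      ]
```

View pics/w1.png

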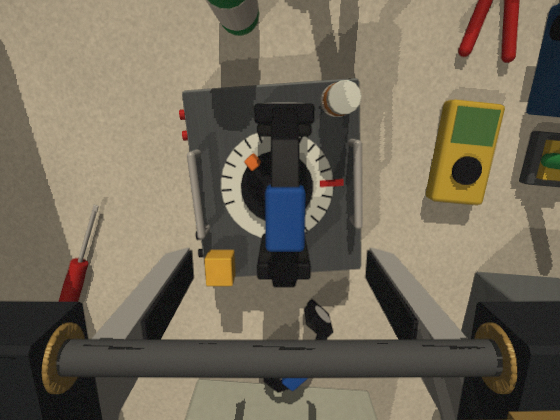

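The large headset stands astride the dial, with the pad at (284,218), its axis in line with the tool, the red mark at (332,183) and the orange tip at (252,162). The small headset shows below the fingers at (300,370).

```bash
python3 - <<'E'
from h import *
M=np.load('w1.npy');im=cv2.imread('pics/w1.png');h=cv2.cvtColor(im,cv2.COLOR_BGR2HSV);m=cv2.inRange(h,(105,120,50),(125,255,255));k=0*m;k[170:265,250:320]=m[170:265,250:320]
v,u=np.nonzero(k);r=cv2.minAreaRect(np.c_[u,v].astype(np.float32));print(r)
for q in cv2.boxPoints(r): print(atz('wrist',*q,.23,M).round(4))
for n,p,z in [('orange',(252,162),.108),('red',(332,183),.07),('jar',(345,97),.13),('fuse',(219,265),.1)]: print(n,atz('wrist',*p,z,M).round(4))
# dial circle: outer scale left/right edges etc
for p in [(185,92),(358,82),(361,268),(205,274)]: print('corner',atz('wrist',*p,.07,M).round(4))
for p in [(222,183),(346,183),(250,233),(315,233),(320,135),(248,134)]: print('rim',atz('wrist',*p,.07,M).round(4))
E
```

```text
((285.0, 218.0), (66.0, 40.0), 90.0)
[ 0.5155 -0.1661  0.23  ]
[ 0.5443 -0.1637  0.23  ]
[ 0.5494 -0.2141  0.23  ]
[ 0.5192 -0.2166  0.23  ]
orange [ 0.4967 -0.165   0.108 ]
red [ 0.5894 -0.1863  0.07  ]
jar [ 0.5821 -0.0938  0.13  ]
fuse [ 0.4654 -0.2879  0.1   ]
corner [ 0.4153 -0.0985  0.07  ]
corner [ 0.6045 -0.0724  0.07  ]
corner [ 0.6388 -0.2903  0.07  ]
corner [ 0.4437 -0.3148  0.07  ]
rim [ 0.4605 -0.197   0.07  ]
rim [ 0.6058 -0.1849  0.07  ]
rim [ 0.4971 -0.2558  0.07  ]
rim [ 0.5762 -0.2493  0.07  ]
rim [ 0.5692 -0.1326  0.07  ]
rim [ 0.4876 -0.1382  0.07  ]
```

```bash
python3 -m jog '0.5 0.4 -3 0 0 0; 0.5 0.4 -6 0 0 0; 0.5 0.4 -8 0 0 0; 0.5 0.4 -9.2 0 0 0; 0.5 0.4 -9.2 0 0 0'
python3 -m jog '0 0 0 0 0 0; 0 0 0 0 0 0; 0 0 0 0 0 0; 0 0 0 0 0 0; 0 0 0 0 0 0' 0
python3 -m jog '0 0 0 0 0 0; 0 0 0.5 0 0 0; 0 0 1 0 0 0; 0 0 2 0 0 0; 0 0 3 0 0 0'
```

```text
clock: 3.7
tcp_pos: [0.5312, -0.1883, 0.2356]
tcp_rot: [-180.0, -0.0, 94.9]
wrist_force: [-0.1, -0.1, -0.0]
width: 1.003
gripper_force: 0.0
clock: 4.32
tcp_pos: [0.5313, -0.1889, 0.2355]
tcp_rot: [-180.0, -0.0, 94.9]
wrist_force: [0.2, 0.2, -0.4]
width: 0.506
gripper_force: 0.0
clock: 4.95
tcp_pos: [0.5314, -0.1889, 0.2663]
tcp_rot: [180.0, 0.0, 94.9]
wrist_force: [0.4, -0.2, -2.3]
width: 0.315
gripper_force: 30.0
```

```bash
python3 -m jog '0 0 2 0 0 0; 0 0 5 0 0 0; 0 0 8 0 0 0; 0 0 10 0 0 0; 0 0 11 0 0 0'
python3 - <<'E'
from h import *
s=readout.get_state();print(s['tcp_pos'],s['tcp_rot'],s['wrist_force'],s['wrist_torque'])
M=T('wrist');np.save('w2.npy',M);im=snapshot('wrist');save('w2.png',im)
im2=snapshot('top');save('top2.png',im2)
s2=snapshot('scene');save('scene2.png',s2)
k1=cv2.resize(s2[120:330,170:450],(560,420))
cv2.imwrite('pics/c2.png',np.vstack([cv2.resize(im,(400,300)),cv2.resize(s2[140:290,190:390],(400,300),interpolation=cv2.INTER_CUBIC)])[:,:,::-1])
for c in ['top','scene']:
  for r in tip_of(c,'bar_free')[:2]: print(c,r['confidence'],r['location'],atz(c,*r['location'],.165))
E
```

```text
clock: 5.58
tcp_pos: [0.5314, -0.1889, 0.3769]
tcp_rot: [179.9, 0.0, 94.9]
wrist_force: [0.3, 0.1, -2.1]
width: 0.317
gripper_force: 30.0
[ 0.53135264 -0.18891677  0.37691258] [1.79917658e+02 4.39817471e-02 9.48699219e+01] [ 0.26408044  0.10309426 -2.0794649 ] [-0.02764036  0.02769832  0.01039299]
top 0.59 [233.8, 189.4] [0.57666473 0.14857324 0.165     ]
scene 0.62 [347.8, 192.7] [0.56398654 0.14953081 0.165     ]
```

View pics/c2.png

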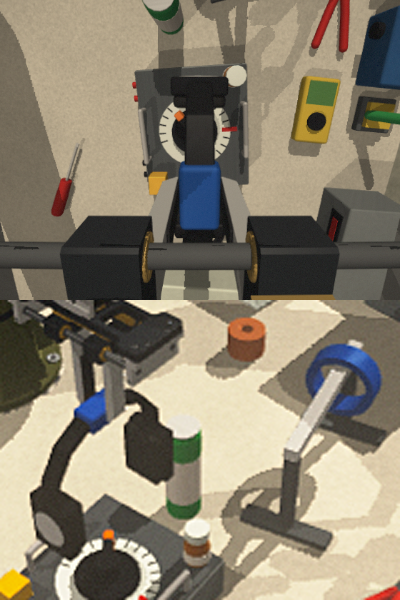

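The headset is gripped square and hangs level. The bar's free middle measures about (0.570, 0.148), with the bar direction about (-0.31, 0.95).

```bash
python3 -m jog '0.2 2 0 0 0 -0.1; 0.6 5.5 0 0 0 -0.24; 1 9.5 0 0 0 -0.38; 1.4 13.5 0 0 0 -0.53; 1.9 17.5 0 0 0 -0.68'
python3 -m jog '0.4 4 0 0 0 -0.14; 0.9 8 0 0 0 -0.28; 1.4 12 0 0 0 -0.42; 1.8 15 0 0 0 -0.56; 2 16.2 0 0 0 -0.664'
python3 -m jog '0 0 0 0 0 0; 0 0 0 0 0 0; 0 0 0 0 0 0; 0 0 0 0 0 0; 0 0 0 0 0 0'
python3 - <<'E'
from h import *
s=readout.get_state();print(s['tcp_pos'],s['tcp_rot'])
M=T('wrist');np.save('w3.npy',M);im=snapshot('wrist');save('w3.png',im)
a=snapshot('scene');save('scene3.png',a);b=snapshot('top');save('top3.png',b)
L=cv2.resize(im,(400,300));S=cv2.resize(a[130:280,250:450],(400,300),interpolation=cv2.INTER_CUBIC);t=cv2.resize(b[130:280,160:360],(400,300),interpolation=cv2.INTER_CUBIC)
cv2.imwrite('pics/c3.png',np.vstack([np.hstack([L,S]),np.hstack([t,0*t])])[:,:,::-1])
for r in tip_of('wrist','bar_free')[:2]: print(r['confidence'],r['location'],atz('wrist',*r['location'],.165,M))
E
```

```text
clock: 6.45
tcp_pos: [0.5502, -0.0126, 0.3747]
tcp_rot: [-179.9, 0.0, 55.6]
wrist_force: [0.7, -0.1, -3.3]
width: 0.316
gripper_force: 30.0
clock: 7.08
tcp_pos: [0.5702, 0.1498, 0.3743]
tcp_rot: [-180.0, 0.1, 17.7]
wrist_force: [0.2, -0.8, -2.7]
width: 0.315
gripper_force: 30.0
clock: 7.7
tcp_pos: [0.5703, 0.1478, 0.3755]
tcp_rot: [180.0, -0.0, 17.9]
wrist_force: [-0.3, -0.1, -2.7]
width: 0.316
gripper_force: 30.0
[0.57032334 0.14783582 0.37550436] [ 1.79998501e+02 -3.06359541e-03  1.78641110e+01]
0.53 [344.6, 263.1] [0.5192638  0.05471133 0.165     ]
0.3 [447.0, 225.9] [ 0.59407681 -0.03612732  0.165     ]
```

View pics/c3.png

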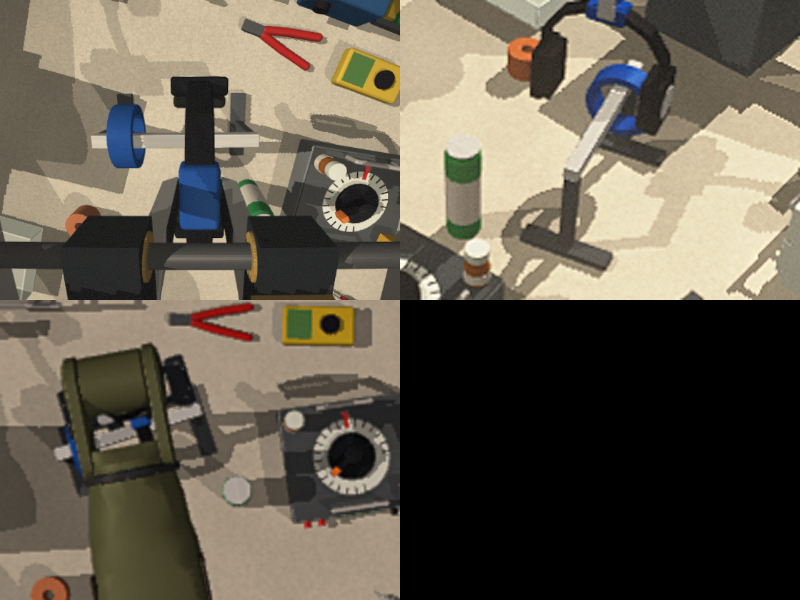

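The wrist view shows the bar running level from (129,199) to (363,197), with the roll at (176,190) and the headset square across the bar. The top view now shows the dial clear.

```bash
python3 - <<'E'
from h import *
M=np.load('w3.npy')
a=atz('wrist',129,199,.165,M);b=atz('wrist',363,197,.165,M)
d=(a-b)/np.linalg.norm(a-b);print(a,b,np.linalg.norm(a-b),d,'free',b+.09*d)
for p in [(190,190)]: print('roll side',atz('wrist',*p,.165,M))
# dial from top3 and w1, w3
im=cv2.imread('pics/top3.png')
for c,n in [('top','dial_centre')]:
    x0,y0=160,130
    for nm,p,z in [('orange',(336,471-300),.105),('red',(347,419-300),.07),('centre',(351,456-300),.08)]: print(nm,atz('top',x0+p[0]/2,y0+p[1]/2,z))
for nm,p,z in [('orange',(342,216),.105),('red',(366,173),.07),('hub',(355,204),.09)]: print(nm,atz('wrist',p[0]*1.4,p[1]*1.4,z,M))
E
```

```text
[0.5172483  0.29862644 0.165     ] [0.59574187 0.06273682 0.165     ] 0.2486064263271593 [-3.15734269e-01  9.48847655e-01 -2.23289285e-16] free [0.56732578 0.14813311 0.165     ]
roll side [0.54668916 0.238973   0.165     ]
orange [ 0.49562926 -0.16742042  0.105     ]
red [ 0.58856119 -0.18973179  0.07      ]
centre [ 0.52322862 -0.19555909  0.08      ]
orange [ 0.50097287 -0.15731749  0.105     ]
red [ 0.58785714 -0.18749938  0.07      ]
hub [ 0.52691531 -0.1814801   0.09      ]
```

```bash
python3 -m jog '-0.2 0 -3 0 0 0; -0.2 0 -7 0 0 0; -0.2 0 -11 0 0 0; -0.2 0 -14 0 0 0; -0.2 0 -16.5 0 0 0'
python3 -m jog '0 0 -0.4 0 0 0; 0 0 -0.6 0 0 0; 0 0 -0.8 0 0 0; 0 0 -1 0 0 0; 0 0 -1 0 0 0'
```

```text
clock: 8.52
tcp_pos: [0.5681, 0.1481, 0.2092]
tcp_rot: [-180.0, 0.0, 17.9]
wrist_force: [0.9, 0.3, -2.1]
width: 0.316
gripper_force: 30.0
clock: 9.15
tcp_pos: [0.5683, 0.1481, 0.2006]
tcp_rot: [180.0, -0.0, 17.9]
wrist_force: [-0.5, -0.2, -2.4]
width: 0.32
gripper_force: 30.0
```

```bash
python3 -m jog '0 0 -0.1 0 0 0; 0 0 -0.2 0 0 0; 0 0 -0.3 0 0 0; 0 0 -0.4 0 0 0; 0 0 -0.4 0 0 0'
python3 -m jog '0 0 -0.1 0 0 0; 0 0 -0.2 0 0 0; 0 0 -0.3 0 0 0; 0 0 -0.3 0 0 0; 0 0 -0.3 0 0 0'
```

```text
clock: 9.78
tcp_pos: [0.5683, 0.1481, 0.1964]
tcp_rot: [-180.0, 0.0, 17.9]
wrist_force: [0.3, -0.3, -3.0]
width: 0.317
gripper_force: 30.0
clock: 10.4
tcp_pos: [0.5685, 0.1482, 0.1956]
tcp_rot: [180.0, -0.1, 17.9]
wrist_force: [-7.3, -1.6, 15.9]
width: 0.313
gripper_force: 30.0
```

```bash
python3 -m jog '0 0 0.1 0 0 0; 0 0 0.2 0 0 0; 0 0 0.2 0 0 0; 0 0 0.2 0 0 0; 0 0 0.2 0 0 0'
python3 -m jog '0 0 0 0 0 0; 0 0 0 0 0 0; 0 0 0 0 0 0; 0 0 0 0 0 0; 0 0 0 0 0 0' 6
python3 -m jog '0 0 0 0 0 0; 0 0 1 0 0 0; 0 0 3 0 0 0; 0 0 6 0 0 0; 0 0 10 0 0 0' 9.4
python3 - <<'E'
from h import *
M=T('wrist');im=snapshot('wrist');save('w4.png',im);a=snapshot('scene');save('scene4.png',a);b=snapshot('top');save('top4.png',b)
S=cv2.resize(a[130:280,250:450],(400,300),interpolation=cv2.INTER_CUBIC);L=cv2.resize(im,(400,300))
t=cv2.resize(b[175:235,300:370],(700,600),interpolation=cv2.INTER_CUBIC)[:,:]
cv2.imwrite('pics/c4.png',np.hstack([L,S])[:,:,::-1]);save('t4.png',t)
E
```

```text
clock: 11.02
tcp_pos: [0.5684, 0.1481, 0.1956]
tcp_rot: [180.0, -0.0, 17.9]
wrist_force: [-0.5, 0.9, 3.7]
width: 0.314
gripper_force: 30.0
clock: 11.65
tcp_pos: [0.5683, 0.1481, 0.1954]
tcp_rot: [-180.0, 0.0, 17.9]
wrist_force: [0.3, 0.9, -0.4]
width: 0.64
gripper_force: 0.0
clock: 12.28
tcp_pos: [0.5681, 0.1481, 0.2967]
tcp_rot: [-180.0, 0.0, 17.9]
wrist_force: [0.0, -0.2, 0.7]
width: 0.996
gripper_force: 0.0
```

View pics/c4.png

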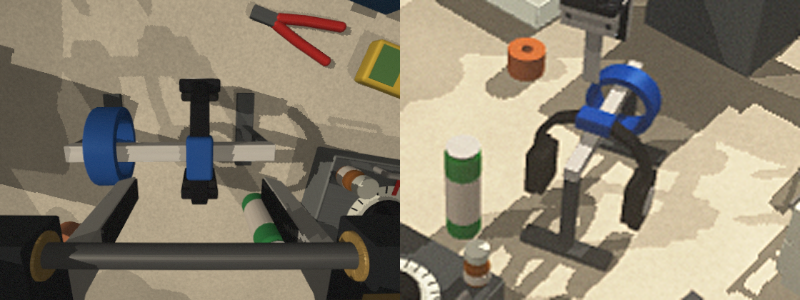

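View pics/t4.png

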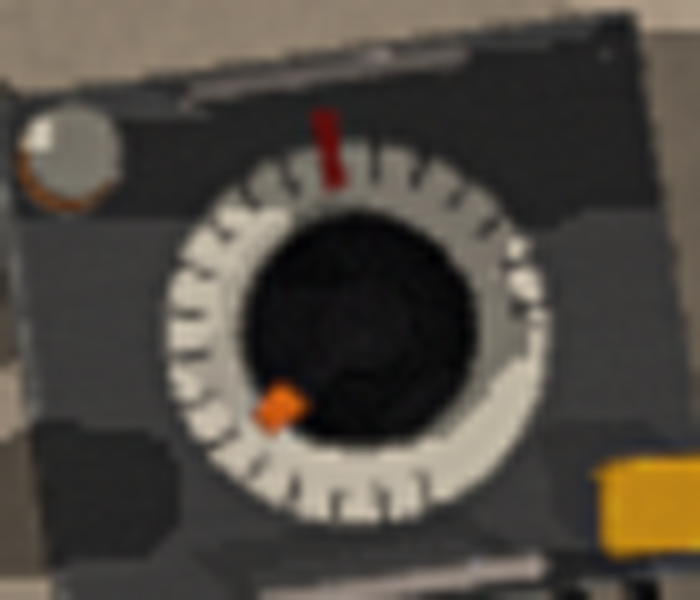

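The headset hangs squarely on the bar and is released. The top crop shows the scale ring centred near (357,331), the red mark at (330,150) and the orange tip at (282,407).

```bash
python3 - <<'E'
from h import *
g=lambda x,y,z:atz('top',300+x/10-.45,175+y/10-.45,z)
c=g(357,331,.07);c2=g(361,327,.08);o=g(282,405,.108);r=g(330,150,.07)
M=np.load('w1.npy');P=np.array([atz('wrist',*p,.07,M)[:2] for p in [(222,183),(346,183),(250,233),(315,233),(320,135),(248,134)]])
A=np.c_[2*P,np.ones(len(P))];s=np.linalg.lstsq(A,(P**2).sum(1),rcond=None)[0];print('wrist fit',s[:2],np.sqrt(s[2]+s[0]**2+s[1]**2))
print(c,c2,o,r)
an=lambda a,b:np.degrees(np.arctan2(*(a-b)[1::-1]))
for cc in [c,c2,np.r_[s[:2],0],(c+c2)/2]: print('red',an(r,cc),'ptr',an(o,cc),np.linalg.norm((o-cc)[:2]),np.linalg.norm((r-cc)[:2]))
st=readout.get_state();print(st['tcp_pos'],st['tcp_rot'])
E
```

```text
wrist fit [ 0.53288044 -0.19349111] 0.07180189306043191
[ 0.52518771 -0.19569805  0.07      ] [ 0.52583078 -0.19608384  0.08      ] [ 0.4969768  -0.16631197  0.108     ] [ 0.58836725 -0.18641801  0.07      ]
red 8.356059054527027 ptr 133.83114406826536 0.04073570011445898 0.06385744266501722
red 8.78628010265324 ptr 134.1030135860203 0.04145981248106444 0.06327905158799053
red 7.264512680260613 ptr 142.87419722512075 0.04503084347126467 0.05593580973200211
red 8.57019095641725 ptr 133.96827636483698 0.04109764064127812 0.0635677991256998
[0.56880024 0.1482274  0.2980641 ] [179.97060713  -0.24573661  17.86830401]
```

```bash
python3 -m jog '0 0 1 0 0 0.18; -0.8 -4 1 0 0 0.36; -1.6 -8 1 0 0 0.54; -2.4 -12 1 0 0 0.72; -3.2 -16 1 0 0 0.9' 4
python3 -m jog '-0.8 -4 0 0 0 0.18; -1.6 -8 0 0 0 0.36; -2.4 -12 0 0 0 0.54; -3.2 -15 -2 0 0 0.72; -3.4 -15.9 -4 0 0 0.9'
python3 -m jog '0 0 -3 0 0 0.18; 0 0 -6 0 0 0.227; 0 0 -8 0 0 0.227; 0 0 -8 0 0 0.227; 0 0 -8 0 0 0.227'
python3 - <<'E'
from h import *
s=readout.get_state();print(s['tcp_pos'],s['tcp_rot'])
M=T('wrist');np.save('w5.npy',M);im=snapshot('wrist');save('w5.png',im)
c=np.array([.5255,-.196,.07])
an=np.radians
for n,P in [('c',c),('red',c+[.064*np.cos(an(8.5)),.064*np.sin(an(8.5)),0]),('tip',c+[.048*np.cos(an(134)),.048*np.sin(an(134)),.038])]: print(n,proj('wrist',P,M))
E
```

```text
clock: 13.05
tcp_pos: [0.5357, -0.0131, 0.3048]
tcp_rot: [-179.9, 0.0, 69.8]
wrist_force: [0.4, -0.0, -1.0]
width: 0.505
gripper_force: 0.0
clock: 13.68
tcp_pos: [0.5015, -0.1724, 0.2643]
tcp_rot: [-180.0, -0.0, 121.2]
wrist_force: [-0.1, 0.1, 0.3]
width: 0.424
gripper_force: 0.0
clock: 14.3
tcp_pos: [0.5025, -0.171, 0.1861]
tcp_rot: [180.0, 0.0, 134.0]
wrist_force: [-0.0, 0.2, -0.5]
width: 0.426
gripper_force: 0.0
[ 0.50251208 -0.17097714  0.18614623] [1.79985729e+02 3.43091030e-02 1.33998731e+02]
c [276.26804036 256.43788232]
red [337.49447534 297.19110671]
tip [275.78951835 211.55601225]
```

View pics/w5.png

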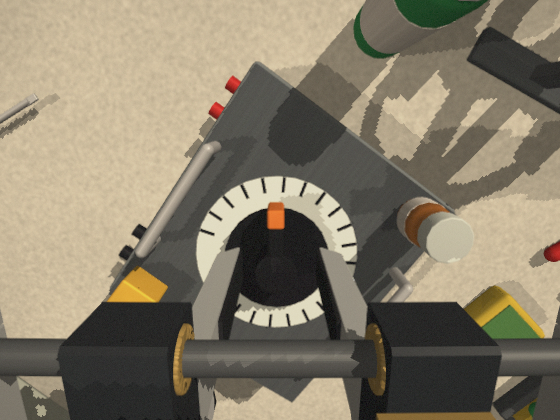

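The orange tip is at (276,215), centred between the fingers and aligned with the tool; the zero mark is hidden behind the right finger. I'll go down astride the fin and close.

```bash
python3 -m jog '0 0 -3 0 0 0; 0 0 -5 0 0 0; 0 0 -7 0 0 0; 0 0 -8 0 0 0; 0 0 -8 0 0 0'
python3 -m jog '0 0 0 0 0 0; 0 0 0 0 0 0; 0 0 0 0 0 0; 0 0 0 0 0 0; 0 0 0 0 0 0' 0
python3 - <<'E'
import numpy as np
c=np.array([52.5,-19.5]);r=3.4
p=lambda a:c+r*np.array([np.cos(np.radians(a)),np.sin(np.radians(a))])
for k in range(0,5):
    b=134-31.4*k; print(b,[ (np.round(p(b-31.4/5*i)-p(b),2).tolist(),round(-31.4/5*i*np.pi/180,3)) for i in range(1,6)])
E
```

```text
clock: 14.98
tcp_pos: [0.5024, -0.1709, 0.1056]
tcp_rot: [-180.0, -0.0, 134.0]
wrist_force: [0.3, -0.1, -0.8]
width: 0.426
gripper_force: 0.0
clock: 15.6
tcp_pos: [0.5019, -0.1713, 0.1058]
tcp_rot: [-179.9, -0.0, 134.0]
wrist_force: [-5.5, -1.2, 5.8]
width: 0.127
gripper_force: 29.8
134.0 [([0.28, 0.24], -0.11), ([0.59, 0.46], -0.219), ([0.92, 0.63], -0.329), ([1.26, 0.77], -0.438), ([1.62, 0.87], -0.548)]
102.6 [([0.37, 0.06], -0.11), ([0.74, 0.08], -0.219), ([1.11, 0.06], -0.329), ([1.48, 0.0], -0.438), ([1.84, -0.1], -0.548)]
71.2 [([0.35, -0.14], -0.11), ([0.67, -0.32], -0.219), ([0.98, -0.53], -0.329), ([1.26, -0.77], -0.438), ([1.52, -1.04], -0.548)]
39.80000000000001 [([0.22, -0.3], -0.11), ([0.41, -0.62], -0.219), ([0.56, -0.96], -0.329), ([0.68, -1.31], -0.438), ([0.75, -1.68], -0.548)]
8.400000000000006 [([0.03, -0.37], -0.11), ([0.03, -0.74], -0.219), ([-0.02, -1.11], -0.329), ([-0.11, -1.47], -0.438), ([-0.23, -1.83], -0.548)]
```

Gripped at 12 mm, which is the fin's thickness. Now the turn.

```bash
python3 -m jog '0.28 0.24 0 0 0 -0.11; 0.59 0.46 0 0 0 -0.219; 0.92 0.63 0 0 0 -0.329; 1.26 0.77 0 0 0 -0.438; 1.62 0.87 0 0 0 -0.548'
```

```text
clock: 16.23
tcp_pos: [0.5177, -0.1635, 0.1057]
tcp_rot: [-179.9, 0.1, 102.4]
wrist_force: [-11.0, -10.8, 5.0]
width: 0.126
gripper_force: 29.7
```

```bash
python3 -m jog '0.37 0.06 0 0 0 -0.11; 0.74 0.08 0 0 0 -0.219; 1.11 0.06 0 0 0 -0.329; 1.48 0 0 0 0 -0.438; 1.84 -0.1 0 0 0 -0.548'
python3 -m jog '0.35 -0.14 0 0 0 -0.11; 0.67 -0.32 0 0 0 -0.219; 0.98 -0.53 0 0 0 -0.329; 1.26 -0.77 0 0 0 -0.438; 1.52 -1.04 0 0 0 -0.548'
```

```text
clock: 16.85
tcp_pos: [0.5353, -0.1651, 0.1057]
tcp_rot: [-179.8, 0.2, 71.0]
wrist_force: [-18.3, -14.9, 8.5]
width: 0.129
gripper_force: 29.7
clock: 17.48
tcp_pos: [0.5494, -0.1752, 0.1055]
tcp_rot: [-179.8, 0.4, 39.6]
wrist_force: [-27.1, -9.6, 13.7]
width: 0.125
gripper_force: 29.9
```

```bash
python3 -m jog '0.02 -0.4 0 0 0 -0.11; 0.15 -0.75 0 0 0 -0.219; 0.3 -1.08 0 0 0 -0.329; 0.4 -1.4 0 0 0 -0.438; 0.46 -1.75 0 0 0 -0.548'
```

```text
clock: 18.1
tcp_pos: [0.5559, -0.1913, 0.1057]
tcp_rot: [-180.0, 0.1, 8.2]
wrist_force: [-9.5, -0.8, 5.9]
width: 0.127
gripper_force: 30.0
```

```bash
python3 -m jog '0 0 0 0 0 0; 0 0 0 0 0 0; 0 0 0 0 0 0; 0 0 0 0 0 0; 0 0 0 0 0 0' 4
python3 -m jog '0 0 1 0 0 0; 0 0 4 0 0 0; 0 0 8 0 0 0; 0 0 11 0 0 0; 0 0 12 0 0 0'
python3 - <<'E'
from h import *
s=readout.get_state();print(s['tcp_pos'],s['tcp_rot'])
M=T('wrist');np.save('w6.npy',M);im=snapshot('wrist');save('w6.png',im);save('top6.png',snapshot('top'));save('scene6.png',snapshot('scene'))
E
```

```text
clock: 18.73
tcp_pos: [0.5568, -0.191, 0.1055]
tcp_rot: [180.0, -0.0, 8.4]
wrist_force: [0.0, 0.1, -0.6]
width: 0.422
gripper_force: 0.0
clock: 19.35
tcp_pos: [0.5572, -0.1913, 0.2278]
tcp_rot: [179.9, -0.2, 8.4]
wrist_force: [-0.6, 0.8, -0.4]
width: 0.426
gripper_force: 0.0
[ 0.55716332 -0.19125886  0.22776393] [ 1.79905066e+02 -1.61373930e-01  8.41520083e+00]
```

View pics/w6.png

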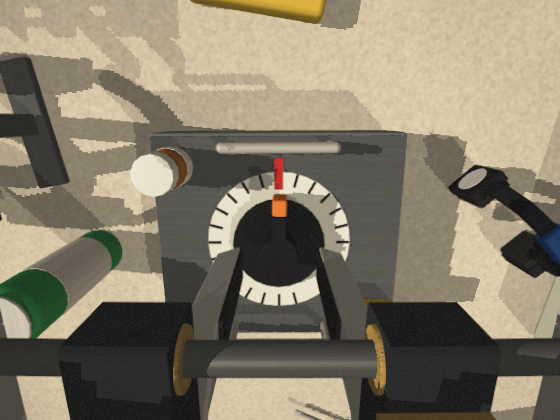

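The red mark (279,173) and orange tip (279,206) line up above the hub (279,240), so the pointer is at zero. One last look at the whole scene.

```bash
python3 -m jog '0 0 2 0 0 0; 0 0 4 0 0 0; 0 0 6 0 0 0; 0 0 6 0 0 0; 0 0 6 0 0 0'
python3 - <<'E'
from h import *
a=snapshot('scene');cv2.imwrite('pics/s7.png',cv2.resize(a[120:330,160:430],(771,600),interpolation=cv2.INTER_CUBIC)[:,:,::-1])
E
```

```text
clock: 20.12
tcp_pos: [0.5564, -0.191, 0.2836]
tcp_rot: [-179.9, 0.1, 8.4]
wrist_force: [1.2, 0.5, 0.3]
width: 0.431
gripper_force: 0.0
```

View pics/s7.png

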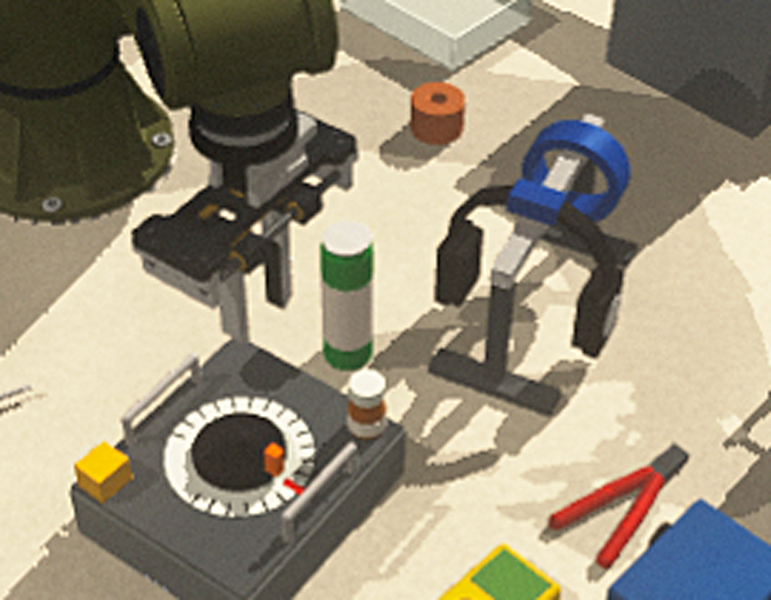

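The headset hangs on the bar at (540,200) in the crop, the pointer tip (275,458) is at the red mark (293,487), and everything else is standing.

```bash
python3 -c "
from bench import workorder; print(workorder.job_done())"
```

```text
the job is handed in; nothing more can be done
None
```

The headset hangs on the free part of the bar beside the tape roll, the dial pointer is back at the red zero mark, the other items in view are where they stood, and the job was handed in at about 20 s; no verdict came back.

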